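# Index the clip dispenser to its filled pocket

### The arm

A 6-joint arm with a two-finger parallel gripper is mounted at the origin on the work surface. World frame = base frame: x ahead of the robot, y to its left, z up, the work surface at z = 0. Lengths are in mm, angles in degrees, forces in N, time in s.
With the tool pointing down it reaches from about 250 to 800 mm from the base axis. Payload 8.5 kg.
Tool frame: the origin (TCP) lies at the very end of the fingers, on their centre line; the grasp point (between the pads) lies 19 mm behind it; z points along the fingers, y is the line along which they close (so a half turn about z gives the same grasp; the last joint's range is limited). The gripper opens to 85 mm and grips with 20 to 120 N. Pads are 22 mm wide; open, the fingers measure 114 mm over their backs; the gripper's body (76 mm by 85 mm) begins 54 mm behind the grasp point. The pads swing forward as they close: fully open they stand 13 mm farther back than shut.
Start: joints at [68.927, 13.648, -0.773, 75.585, 0, 90], TCP at [188.752, 489.844, 193.976] pointing down, gripper open.
Joint ranges: [-152.45, 152.45], [-59.26, 108.67], [-65.41, 83.53], [-104.44, 129.93], [-82.83, 76.93], [-180, 180]. Speed limits (degrees/s): [127.2, 127.2, 159.86, 180, 180, 180].

### API

Orientations are given as [roll, pitch, yaw] about the fixed x, y, z axes, in that order (R = Rz(yaw) Ry(pitch) Rx(roll)).
In Python, from cell import manip, vision gives the robot as it stands.
- The arm moves only by the tool arm_command, never from a script. Its argument "targets" is a list of rows, each an object with "jaw": the finger opening in m, from 0 to 0.0854; "linear": the shift along the tool's x, y, z in m, a list of three; "roll": the turn about the tool's z in degrees. In form: [{"jaw": jaw, "linear": [tx, ty, tz], "roll": roll}, ...]. A call has 1 to 12 rows; each row shifts and turns the commanded pose from where the row before left it, along the tool's axes as they then stand; what a row does not reach is not made up. A row lasts 1/10 s, in which the tool goes at most 50 mm and 8.59 degrees, less where a joint would pass 70% of its speed; a pose out of reach is approached as far as the arm can. A call with a gripper value outside its range is refused whole. The fingers move at their own pace and stop on an object; "newtons" is the grip in N (left out, the last holds). Time passes only in rows, so rows that do not move let the fingers close. It gives the time, the measured TCP pose, the force, the opening and the grip force at its end, in the units of the state.
- manip.get_obs(): the state, without advancing time (a new reading comes with each control period).
- vision.snapshot(name): name is "side" or "top" or "wrist"; returns the picture (480x640x3 uint8, red, green, blue); there is no depth.
- vision.calibration(name): a dict with "camera_matrix" (3x3 intrinsics, pixels), "camera_from_world" (4x4, takes a point from world to camera coordinates). Camera axes: x right, y up, looking along -z (the intrinsics and any distortion apply to the point x, -y, -z); pixel columns grow to the right and rows downward; lengths in mm; the calibration is good to about 2 mm. A picture is of the moment at which its call begins: read the wrist's pose just before it. calibration takes no time and is no camera call; for the wrist camera it gives the pose at the moment of the call.
- manip.job_done(): hands the job in; it is judged then, once.
The state is a dict: "time": time; "joints": joint angles; "qd": joint speeds; "joint_efforts": joint torques, N m; "ee_pos": TCP position; "ee_rot": TCP orientation; "contact_force": force on the tool from outside, world axes, zero at the start; "wrist_torque": the same for the moment, N m; "gripper_width": opening from 0.0 (shut) to 1.0 (fully open); "gripper_force": force on a finger pad.
Only numpy, scipy, OpenCV 4.12 (cv2) and the standard library are available. Lean on these libraries where they do the work, as an engineer would, in place of code of your own. Each camera call takes 0.05 s, during which the arm holds its last target. There are 200 camera calls.

### The job

With a fingertip, push the clip dispenser's gate fully shut; then press the plunger down and, keeping it down, turn the carousel counterclockwise (seen from above) to the next hole, and let the plunger pop up there so that the pocket with the clips stands locked at the mouth. Keep the carousel still until the gate is shut, do not run past that hole, and leave the tub, glass prism, card holder and loose clip where they are.

Things in the scene. Friction and masses are not known exactly. Their poses are not given: they have to be found in the camera images.
- dispenser: Metal clip dispenser fixed to the bench: round base 224 mm across, carousel on it, mouth with sliding gate at its -x side. Origin on the bench on the carousel's axis, z up. A steel index ring (radii 79 to 108 mm, 40 mm high) has 15 mm holes at radius 90 mm, at 20, 65, 110 and 155 degrees counterclockwise from its +x. The plunger starts in the 65 degree hole; the next is at 110.
- hole_next (a point): Centre of the next hole, at 110 degrees, on top of the index ring (40 mm above the bench). Fixed to the dispenser.
- carousel_axis (a point): Point on the carousel's axis, on top of its hub (80 mm above the bench). The carousel is an aluminium disc 144 mm across, its top 52 mm high, with eight pockets parted by radial walls up to 70 mm high; two silver bulldog clips, up to 88 mm high, stand in the pocket that comes to the mouth one hole further.
- carousel (a joint): Angle of the carousel in rad, counterclockwise positive from above; 0 at the start hole, 0.785 at the next hole. It turns easily (about 0.5 N at the plunger) once the plunger is down; with the plunger up in a hole it has only about 1 degree of play each way.
- plunger_top (a point): Centre of the top of the plunger's black rubber cap, 36 mm across, flat on the middle 28 mm, on an arm of the carousel 90 mm from its axis. The top is 77 mm above the bench when up, 61 mm when fully down. Beside it only the clips stand higher, over 45 mm away.
- plunger (a joint): How far the plunger is pressed straight down, m: 0 up, 0.016 fully down. Spring: about 2 N at first, 4.2 N fully down. Free of the index ring from 0.011 on; keep it so while turning: a fingertip pressing the rubber drags the carousel along by friction. Let go within about 4 mm of a hole's middle it pops up and centres itself; elsewhere it stays stuck down under the ring.
- gate_tab (a point): Middle of the top edge of the gate's upright thumb tab, 6 mm thick along the dispenser's y (the way it slides), 18 mm wide along x. The top edge is 93 mm above the bench and 27 mm above the gate plate's upper edge (66 mm high, plate 56 mm long); the chute walls are 62 mm high. Space is clear on both sides of the tab.
- gate (a joint): Opening of the gate, m: 0 fully shut against its stop, up to 0.036 open. It slides along the dispenser's -y to open and +y to shut, with about 1 N of friction, and stays where it is left.
- tub_mid (a point): Middle of an empty orange plastic clip tub, 85 x 85 x 45 mm, loose on the bench. Bystander.
- prism_mid (a point): Middle of a three-sided glass prism paperweight, upright, sides 59 mm, 50 mm high, loose. Bystander.
- holder_mid (a point): Middle of a walnut business card holder with cards, 50 x 100 x 62 mm, loose. Bystander.
- clip_mid (a point): Middle of a single silver bulldog clip, 30 x 16 x 34 mm, loose. Bystander.

How it is judged (in metres and radians):
On the way, in this order (a step that is already met when the one before it is completed fails the run):
1. the gate is fully shut, the carousel still in its start hole (value of joint gate below 0.003 m and value of joint carousel below 0.06 rad), for 0.1 s.
2. the plunger is pressed down in the start hole (value of joint plunger above 0.0095 m and value of joint carousel below 0.12 rad), for 0.05 s.
3. the carousel stands at the next hole with the plunger popped up (value of joint plunger below 0.003 m and value of joint carousel between 0.745 and 0.825 rad), for 0.2 s.
At the end, for the whole second after the job is handed in: The gate is shut to within 4 mm, the carousel is at the next hole (0.785 rad within 0.04) with the plunger up (within 3 mm), and the four bystanders are within 20 mm of where they stood (all of step 3 and value of joint gate below 0.004 m and distance of each of tub_mid, prism_mid, holder_mid, clip_mid from where it was at the start of the episode below 0.02 m); the robot touches nothing.
It fails at once if the carousel is turned while the gate is still open (value of joint gate above 0.006 m and (value of joint carousel above 0.15 rad or value of joint carousel below -0.15 rad)).
It fails at once if the carousel is run past the next hole or turned the wrong way (value of joint carousel above 1.05 rad or value of joint carousel below -0.25 rad).
It fails at once if a bystander is lifted, carried or knocked away (distance of any of tub_mid, prism_mid, holder_mid, clip_mid from where it was at the start of the episode above 0.03 m).
It also fails if it takes over 48 s, if anything falls off the work surface, if the arm or the gripper's body presses on something with over 40 N, if the wrist force passes 120 N, or if a joint passes its speed limit or range.

## Working session

There is one attempt and no reset: what is moved stays moved. The work goes in short steps, Python scripts to look and compute and a tool call to move; the robot and the scene stay as the last step left them, time stands still between calls to the robot, and variables do not carry over. Pictures are saved under pics/ and viewed, at most 10 in all, crops included, and the job is handed in when it is done.

Besides the shell and the picture viewer there is one more tool, called after ">>>" in YAML: its name, and indented under it one key for each argument. arm_command: Moves the arm, as the interface text tells. Its arguments: {"type":"object","properties":{"targets":{"type":"array","items":{"type":"object","properties":{"jaw":{"type":"number"},"linear":{"type":"array","items":{"type":"number"}},"roll":{"type":"number"}}}},"newtons":{"type":"number"}},"required":["targets"]}

```bash
mkdir -p pics; cat > h.py <<'E'
import numpy as np, cv2
from cell import manip, vision
def ray(c,u,v):
    K=np.array(c["camera_matrix"]);T=np.array(c["camera_from_world"])
    d=np.linalg.solve(K,[u,v,1.]);d=d*[1,-1,-1]
    R=T[:3,:3];return -R.T@T[:3,3],R.T@d
def onz(c,u,v,z):
    o,d=ray(c,u,v);return o+d*(z-o[2])/d[2]
def proj(c,p):
    q=np.array(c["camera_from_world"])@np.append(p,1.);q=q[:3]*[1,-1,-1];q=np.array(c["camera_matrix"])@q;return q[:2]/q[2]
E
python3 - <<'E'
from h import *
print(manip.get_obs())
for n in ("top","side"):
    cv2.imwrite(f"pics/{n}0.png",vision.snapshot(n)[:,:,::-1]); print(vision.calibration(n))
E
```

```text
{'time': 0.0, 'joints': array([ 6.89273583e+01,  1.36815923e+01, -8.18499958e-01,  7.55832974e+01,
       -2.71116982e-04,  9.00001911e+01]), 'qd': array([-0.02485654, -0.03996331, -0.06740198, -0.07820192, -0.08332569,
       -0.06904482]), 'joint_efforts': array([-2.76485807e-04, -5.38780582e+01,  3.46444380e+01,  1.78570667e-02,
        1.03611019e-04, -1.54293917e-05]), 'ee_pos': array([188.59474273, 489.4458941 , 193.36125897]), 'ee_rot': array([-1.79916610e+02,  2.71394769e-04,  1.58927168e+02]), 'contact_force': array([-0.23326328,  0.01573431, -0.47218478]), 'wrist_torque': array([ 0.01602809,  0.02021874, -0.03656774]), 'gripper_force': 0.0, 'gripper_width': 0.9960174882957193}
{'camera_matrix': array([[507.59406777,   0.        , 322.37152075],
       [  0.        , 507.59406777, 233.18357299],
       [  0.        ,   0.        ,   1.        ]]), 'camera_from_world': array([[ 2.71422349e-02, -9.99595673e-01, -8.47287869e-03,
        -2.89326115e+01],
       [ 9.98471968e-01,  2.67016278e-02,  4.83813226e-02,
        -5.60800424e+02],
       [-4.81355211e-02, -9.77310908e-03,  9.98793001e-01,
        -9.71828408e+02],
       [ 0.00000000e+00,  0.00000000e+00,  0.00000000e+00,
         1.00000000e+00]])}
{'camera_matrix': array([[439.3289531 ,   0.        , 329.93021878],
       [  0.        , 439.3289531 , 242.09562156],
       [  0.        ,   0.        ,   1.        ]]), 'camera_from_world': array([[-9.86247010e-01, -1.64077211e-01,  1.98872640e-02,
         5.50464395e+02],
       [ 1.19029221e-01, -6.21629236e-01,  7.74215175e-01,
        -1.48669710e+02],
       [-1.14668562e-01,  7.65934567e-01,  6.32609958e-01,
        -9.92273768e+02],
       [ 0.00000000e+00,  0.00000000e+00,  0.00000000e+00,
         1.00000000e+00]])}
```

View pics/top0.png

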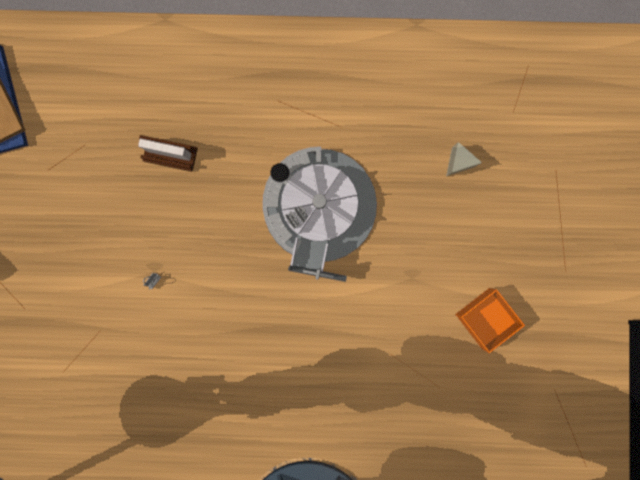

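View pics/side0.png

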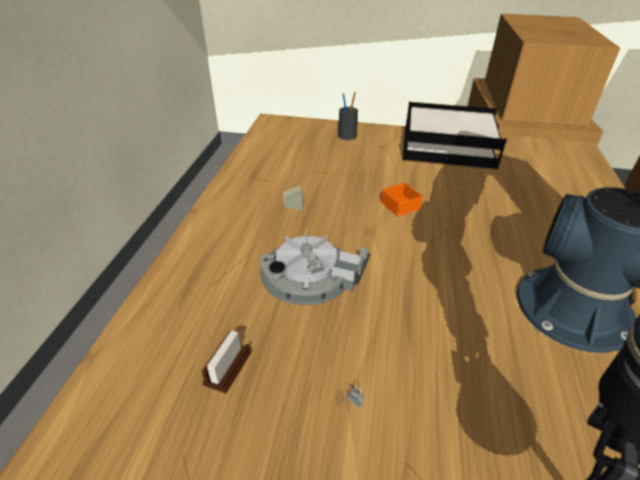

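The top view shows the dispenser hub at about (320,200), the black cap at (280,172), the mouth and gate at about (318,272), and the bystanders well away from it. The side view agrees. I'll crop in for detail.

```bash
python3 - <<'E'
from h import *
t=cv2.imread("pics/top0.png");s=cv2.imread("pics/side0.png")
a=cv2.resize(t[140:290,255:385],None,fx=4,fy=4,interpolation=cv2.INTER_CUBIC)[:600,:520]
cv2.imwrite("pics/tc.png",a)
b=cv2.resize(s[225:310,250:380],None,fx=6,fy=6,interpolation=cv2.INTER_CUBIC);cv2.imwrite("pics/sc.png",b)
for n,im,(x0,x1,y0,y1) in (("top",t,(260,300,155,190)),("side",s,(262,295,255,280))):
    m=(im[y0:y1,x0:x1].max(2)<50).astype(np.uint8)
    k,l,st,ce=cv2.connectedComponentsWithStats(m);i=1+st[1:,4].argmax();u,v=ce[i]+[x0,y0]
    print(n,u,v,st[i],onz(vision.calibration(n),u,v,76))
E
```

```text
top 279.7257383966245 172.1772151898734 [ 11   9  18  17 237] [667.98654162  66.60834713  76.        ]
side 276.4396551724138 266.7155172413793 [  8   7  14  10 116] [667.30810552  70.42402212  76.        ]
```

View pics/tc.png

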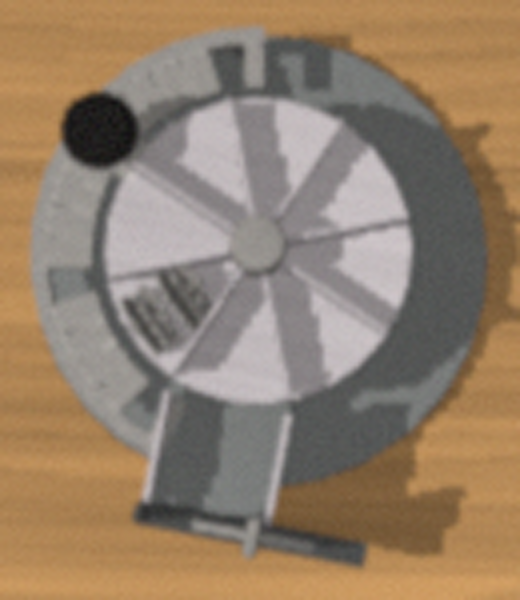

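View pics/sc.png

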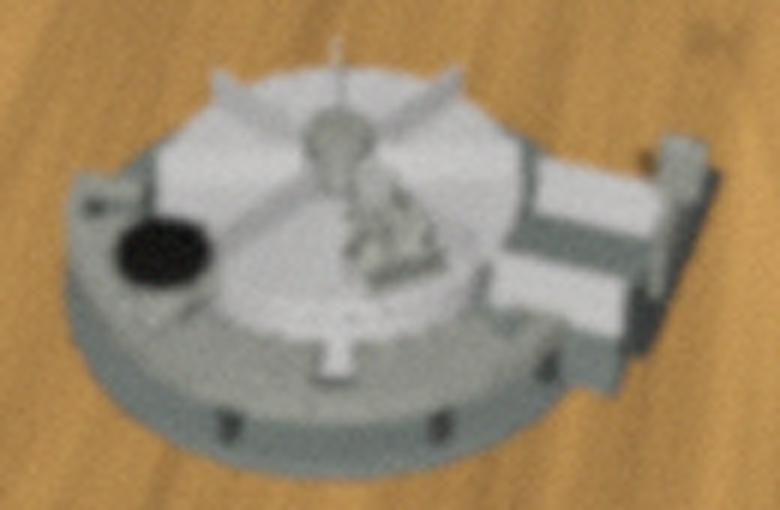

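The crops show the hub at about (319.2,201.2) px, the gate plate ends at (289,268) and (346,278), the tab top at about (318,273), and the next-hole notch left of the hub.

```bash
python3 - <<'E'
from h import *
c=vision.calibration("top");s=vision.calibration("side")
T=lambda x,y:(255+x/4-.4,140+y/4-.4)
S=lambda x,y:(250+x/6-.4,225+y/6-.4)
hub=onz(c,*T(257,245),80);print("hub",hub, onz(s,*S(340,128),80))
cap=onz(c,*T(100,130),77);print("cap",cap,onz(s,*S(163,250),77))
d=cap-hub;print(np.hypot(*d[:2]),"yaw by cap",np.degrees(np.arctan2(d[1],d[0]))-65)
a=onz(c,*T(137,512),66);b=onz(c,*T(365,553),66);e=a-b;print("plate",a,b,np.linalg.norm(e),"yaw",np.degrees(np.arctan2(e[1],e[0]))-90)
print("tab",onz(c,*T(252,535),93),onz(s,*S(685,140),93))
E
```

```text
hub [616.74772012  -6.47974545  80.        ] [616.53508865  -7.1674024   80.        ]
cap [667.9555293   66.74497156  77.        ] [666.64178006  69.92409971  77.        ]
89.35378505219384 yaw by cap -9.966021121142404
plate [494.08500942  45.36318611  66.        ] [478.23497087 -59.47566886  66.        ] 106.03022792321512 yaw -8.59714282130659
tab [485.8625766  -8.0550649  93.       ] [483.79092389  -9.40465238  93.        ]
```

>>> arm_command:
  targets:
    - {"jaw":0,"linear":[0,0,0],"roll":-5.75}
    - {"jaw":0,"linear":[0,0,0],"roll":-5.75}
    - {"jaw":0,"linear":[-0.025,-0.032,0],"roll":0}
    - {"jaw":0,"linear":[-0.025,-0.032,0],"roll":0}
    - {"jaw":0,"linear":[-0.025,-0.032,0],"roll":0}
    - {"jaw":0,"linear":[-0.025,-0.032,0],"roll":0}
    - {"jaw":0,"linear":[-0.025,-0.032,0],"roll":0}
    - {"jaw":0,"linear":[-0.025,-0.032,0],"roll":0}
    - {"jaw":0,"linear":[-0.025,-0.032,0],"roll":0}
    - {"jaw":0,"linear":[-0.025,-0.032,0],"roll":0}
    - {"jaw":0,"linear":[-0.025,-0.032,0],"roll":0}
    - {"jaw":0,"linear":[-0.025,-0.032,0],"roll":0}
  newtons: 20

```text
time: 1.3
ee_pos: [382.4, 131.1, 193.9]
ee_rot: [-180.0, -0.0, 170.4]
contact_force: [0.5, 0.3, -0.2]
gripper_width: -0.002
gripper_force: 0.0
```

>>> arm_command:
  targets:
    - {"jaw":0,"linear":[-0.025,-0.032,0],"roll":0}
    - {"jaw":0,"linear":[-0.025,-0.032,0],"roll":0}
    - {"jaw":0,"linear":[-0.025,-0.032,0],"roll":0}
    - {"jaw":0,"linear":[-0.025,-0.032,0],"roll":0}
    - {"jaw":0,"linear":[-0.025,-0.032,0],"roll":0}
    - {"jaw":0,"linear":[0,0,0],"roll":0}
    - {"jaw":0,"linear":[0,0,0],"roll":0}

```text
time: 2.0
ee_pos: [478.4, -46.5, 193.4]
ee_rot: [-180.0, -0.1, 170.3]
contact_force: [0.2, -0.1, 0.0]
gripper_width: 0.002
gripper_force: 0.0
```

```bash
python3 - <<'E'
from h import *
o=manip.get_obs();print(o["ee_pos"],o["ee_rot"],o["contact_force"],o["gripper_width"])
cv2.imwrite("pics/w1.png",vision.snapshot("wrist")[:,:,::-1])
c=vision.calibration("wrist")
for p in ([484.8,-8.8,93],[616.7,-6.8,80],[667.3,68.3,77]):print(proj(c,p))
E
```

```text
[478.43547076 -46.54091618 193.41303174] [-1.79999350e+02 -8.73394096e-02  1.70300895e+02] [ 0.19611235 -0.05140077  0.02564622] 0.0021073854050504106
[364.03973221 229.60391972]
[381.72428035 351.87820709]
[458.45706197 381.43426242]
```

View pics/w1.png

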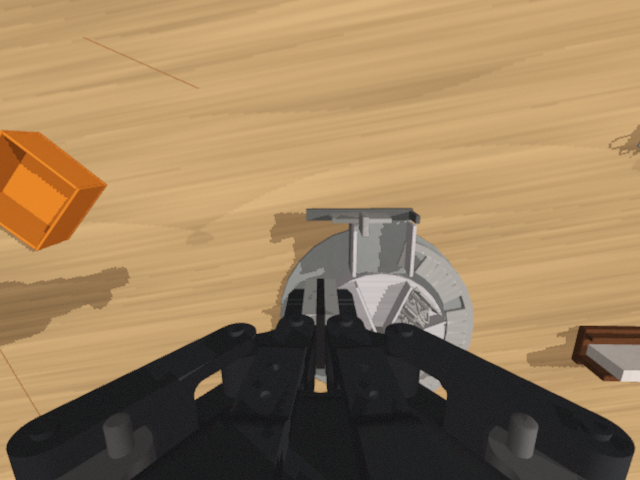

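The wrist view shows the gate plate from (307,214) to (418,214), with the tab at about x=365, y=212–236 px. That agrees with the prediction. The closed fingertip is the dark bar at x≈320 px.

```bash
python3 - <<'E'
from h import *
c=vision.calibration("wrist");p=manip.get_obs()["ee_pos"];y=np.array([.167,.986,0]);z=np.array([0,0,1])
for q in (p,p+10*y,p+19*z,p+19*z+10*y,p+40*z,p+40*z+10*y):print(proj(c,q))
for v in (212,224,236):print(onz(c,364.5,v,93))
E
```

```text
[320.88442511 270.78308892]
[338.34338864 270.78151124]
[320.9878578  283.89446361]
[340.3022034  283.89229024]
[321.13115999 302.05979157]
[343.01604899 302.056657  ]
[469.55255296  -6.36945203  93.        ]
[479.94379489  -7.75248177  93.        ]
[490.54053869  -9.16286292  93.        ]
```

>>> arm_command:
  targets:
    - {"jaw":0,"linear":[0,0,0.02],"roll":0}
    - {"jaw":0,"linear":[0,0,0.02],"roll":0}
    - {"jaw":0,"linear":[0,0,0.02],"roll":0}
    - {"jaw":0,"linear":[0,0,0.02],"roll":0}
    - {"jaw":0,"linear":[0,0,0.02],"roll":0}
    - {"jaw":0,"linear":[0,0,0.018],"roll":0}
    - {"jaw":0,"linear":[0,0,0],"roll":0}
    - {"jaw":0,"linear":[0,0.005,0],"roll":0}
    - {"jaw":0,"linear":[0,0.005,0],"roll":0}
    - {"jaw":0,"linear":[0,0,0],"roll":0}

```text
time: 3.05
ee_pos: [481.1, -35.1, 77.0]
ee_rot: [180.0, 0.1, 170.5]
contact_force: [0.5, -0.4, 0.1]
gripper_width: 0.004
gripper_force: 0.0
```

>>> arm_command:
  targets:
    - {"jaw":0,"linear":[0,0.005,0],"roll":0}
    - {"jaw":0,"linear":[0,0.005,0],"roll":0}
    - {"jaw":0,"linear":[0,0.004,0],"roll":0}
    - {"jaw":0,"linear":[0,0,0],"roll":0}

```text
time: 3.45
ee_pos: [482.8, -21.7, 76.1]
ee_rot: [180.0, 0.0, 170.5]
contact_force: [-0.0, 0.6, 0.6]
gripper_width: 0.003
gripper_force: 0.0
```

>>> arm_command:
  targets:
    - {"jaw":0,"linear":[0,0.004,0],"roll":0}
    - {"jaw":0,"linear":[0,0.004,0],"roll":0}
    - {"jaw":0,"linear":[0,0.004,0],"roll":0}

```text
time: 3.75
ee_pos: [484.7, -10.1, 76.0]
ee_rot: [-180.0, -0.0, 170.4]
contact_force: [-0.3, 0.5, 0.4]
gripper_width: 0.004
gripper_force: 0.0
```

```bash
python3 - <<'E'
from h import *
o=manip.get_obs();print(o["ee_pos"],o["contact_force"])
im=vision.snapshot("wrist")[:,:,::-1];cv2.imwrite("pics/w2.png",cv2.resize(im[150:400,180:500],None,fx=2,fy=2))
E
```

```text
[484.70321849 -10.06400726  75.98639761] [-0.27889798  0.54545681  0.42040789]
```

View pics/w2.png

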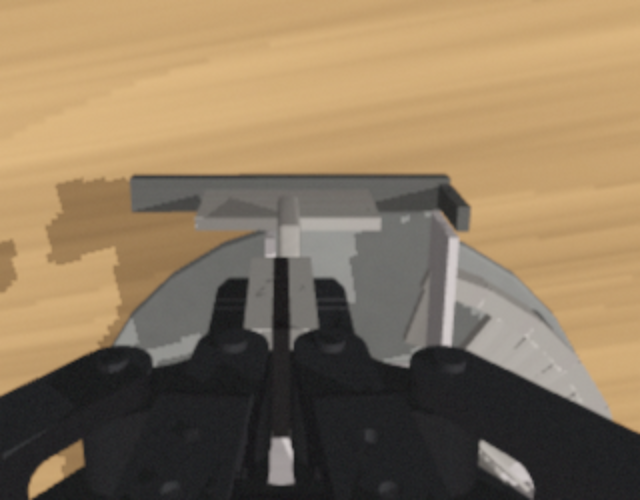

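```bash
python3 - <<'E'
from h import *
c=vision.calibration("wrist");T=np.array(c["camera_from_world"]);print("cam",-T[:3,:3].T@T[:3,3])
f=lambda x,y:(180+x/2,150+y/2)
for n,x,y,z in (("tab-x",288,195,93),("tab+x top?",288,225,93),("tab+x",288,255,93),("tab+x at66",288,255,70),("platel",197,228,66),("plater",380,228,66),("rail",133,178,66),("rail",448,178,66)):
    print(n,onz(c,*f(x,y),z))
p=manip.get_obs()["ee_pos"]
for dx in(-11,0,11):
  for dz in (0,):
    q=proj(c,p+np.array([.986,-.167,0])*dx+[0,0,dz]);print(dx,(q-[180,150])*2)
E
```

```text
cam [417.32645042   1.13245175 254.96109463]
tab-x [466.26111183  -4.98260374  93.        ]
tab+x top? [474.2215402  -6.2967408  93.       ]
tab+x [482.38680798  -7.64469352  93.        ]
tab+x at66 [491.62599118  -8.89113076  70.        ]
platel [480.10123687 -34.66862215  66.        ]
plater [489.24578277  19.58903794  66.        ]
rail [461.67778384 -50.14517398  66.        ]
rail [477.08661752  41.31170397  66.        ]
-11 [281.82824494 204.94507887]
0 [281.76290134 241.55041702]
11 [281.69953585 277.04762272]
```

The tab at (288,195–255) in the crop appears unmoved, with the fingertip at y≈258 px next to or above it. A side view should settle where the tip is relative to the tab.

```bash
python3 - <<'E'
from h import *
c=vision.calibration("side");p=manip.get_obs()["ee_pos"]
im=vision.snapshot("side")[:,:,::-1];cv2.imwrite("pics/s2full.png",im)
cv2.imwrite("pics/s2.png",cv2.resize(im[200:300,270:400],None,fx=6,fy=6,interpolation=cv2.INTER_CUBIC))
for q in (p,p+[-11,2,0],p+[11,-2,0],[485,-8.5,93]):print((proj(c,q)-[270,200]+.4)*6)
E
```

```text
[559.26702657 323.33019685]
[587.42623682 330.21938243]
[531.26357148 316.47911696]
[561.56275795 291.12741768]
```

View pics/s2.png

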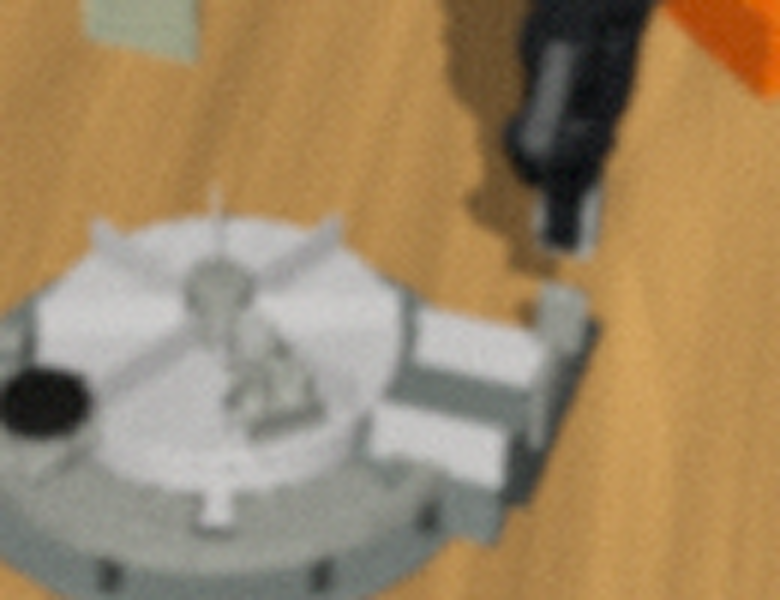

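In the side view the tip, at crop (568,255), hangs clearly above the tab top at (562,290). It sits about 30 mm higher than the reported TCP implies. I'll back off, descend, and track the tip with the side camera.

>>> arm_command:
  targets:
    - {"jaw":0,"linear":[0,-0.016,0],"roll":0}
    - {"jaw":0,"linear":[0,-0.016,0],"roll":0}
    - {"jaw":0,"linear":[0,0,0.007],"roll":0}
    - {"jaw":0,"linear":[0,0,0.007],"roll":0}
    - {"jaw":0,"linear":[0,0,0],"roll":0}

```text
time: 4.35
ee_pos: [478.6, -41.5, 60.9]
ee_rot: [-180.0, -0.1, 170.4]
contact_force: [0.2, -0.9, -0.1]
gripper_width: 0.001
gripper_force: 0.0
```

```bash
cat >> h.py <<'E'
def tip(im,p,box=(330,400,190,290)):
    "lowest very dark pixel of the finger in the side view, and its height assuming TCP xy"
    c=vision.calibration("side");x0,x1,y0,y1=box
    m=(im[y0:y1,x0:x1].max(2)<45).astype(np.uint8)
    k,l,st,ce=cv2.connectedComponentsWithStats(m)
    i=1+st[1:,4].argmax();ys,xs=np.where(l==i);v=ys.max();u=xs[ys>=v-1].mean()+x0;v+=y0+.5
    o,d=ray(c,u,v); P=o+d*((p[1]-o[1])/d[1])
    return u,v,P
E
python3 - <<'E'
from h import *
print(tip(cv2.imread("pics/s2full.png"),[484.7,-10.1,76]))
o=manip.get_obs();p=o["ee_pos"];print(p,o["contact_force"],o["joints"])
im=vision.snapshot("side")[:,:,::-1];cv2.imwrite("pics/s3.png",im)
print(tip(im,p),proj(vision.calibration("side"),p))
E
```

```text
(np.float64(363.5), np.float64(240.5), array([485.90051908, -10.1       , 113.82844812]))
[478.59994075 -41.45712683  60.86329122] [ 0.1757899  -0.87512255 -0.11955225] [-4.95443088e+00  1.43484089e+01 -2.05012887e+01  5.52555476e+01
  5.21050036e-03  4.61415099e+00]
(np.float64(366.8), np.float64(237.5), array([480.5073557 , -41.45712683,  98.60318623])) [366.43911561 250.03850606]
```

>>> arm_command:
  targets:
    - {"jaw":0,"linear":[0,0,0.006],"roll":0}
    - {"jaw":0,"linear":[0,0,0.006],"roll":0}
    - {"jaw":0,"linear":[0,0,0],"roll":0}

```text
time: 4.7
ee_pos: [478.8, -41.6, 49.1]
ee_rot: [-180.0, -0.1, 170.4]
contact_force: [-0.3, 0.5, 0.5]
gripper_width: -0.004
gripper_force: 0.0
```

>>> arm_command:
  targets:
    - {"jaw":0,"linear":[0,0,0.004],"roll":0}
    - {"jaw":0,"linear":[0,0,0.002],"roll":0}
    - {"jaw":0,"linear":[0,0,0],"roll":0}

```text
time: 5.0
ee_pos: [479.2, -41.9, 43.7]
ee_rot: [-180.0, -0.0, 170.4]
contact_force: [0.5, 0.3, -0.0]
gripper_width: 0.001
gripper_force: 0.0
```

```bash
python3 - <<'E'
from h import *
o=manip.get_obs();p=o["ee_pos"];print(p,o["contact_force"])
im=vision.snapshot("side")[:,:,::-1];cv2.imwrite("pics/s4.png",im)
print(tip(im,p))
cv2.imwrite("pics/s4c.png",np.hstack([cv2.resize(im[200:300,320:400],None,fx=5,fy=5,interpolation=cv2.INTER_CUBIC),cv2.resize(cv2.imread("pics/s3.png")[200:300,320:400],None,fx=5,fy=5)])[:,:800])
E
```

```text
[479.18366095 -41.89794158  43.74796309] [ 0.50503545  0.32183301 -0.01504173]
(np.float64(366.0), np.float64(242.5), array([481.29829987, -41.89794158,  83.16928159]))
```

View pics/s4c.png

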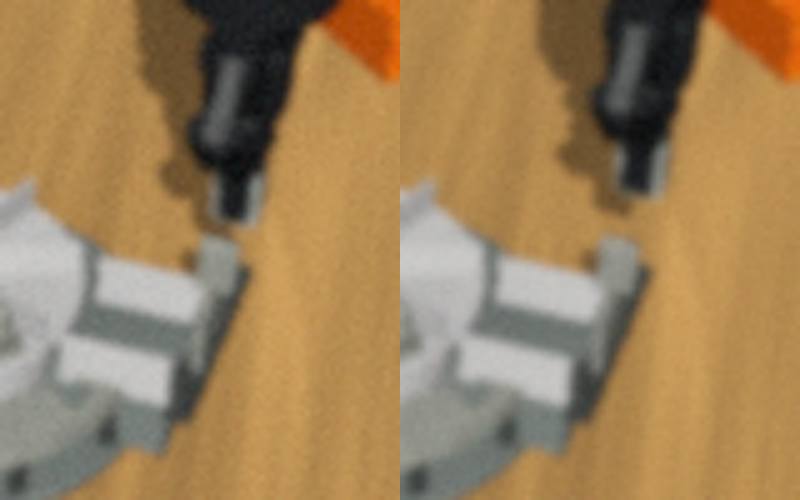

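The left half shows the tip at about 80 mm true height, behind the tab and below its top. Next I push.

>>> arm_command:
  targets:
    - {"jaw":0,"linear":[0,0.004,0.003],"roll":0}
    - {"jaw":0,"linear":[0,0.006,0],"roll":0}
    - {"jaw":0,"linear":[0,0.006,0],"roll":0}
    - {"jaw":0,"linear":[0,0.004,0],"roll":0}
    - {"jaw":0,"linear":[0,0.004,0],"roll":0}
    - {"jaw":0,"linear":[0,0.003,0],"roll":0}
    - {"jaw":0,"linear":[0,0.003,0],"roll":0}

```text
time: 5.75
ee_pos: [484.4, -12.1, 41.0]
ee_rot: [-180.0, -0.0, 170.4]
contact_force: [0.1, -1.3, 0.1]
gripper_width: 0.0
gripper_force: 0.6
```

>>> arm_command:
  targets:
    - {"jaw":0,"linear":[0,0.003,0],"roll":0}
    - {"jaw":0,"linear":[0,0.003,0],"roll":0}
    - {"jaw":0,"linear":[0,0.003,0],"roll":0}

```text
time: 6.05
ee_pos: [485.8, -3.3, 41.0]
ee_rot: [-180.0, -0.0, 170.4]
contact_force: [-1.2, -1.3, -0.6]
gripper_width: -0.001
gripper_force: 0.6
```

>>> arm_command:
  targets:
    - {"jaw":0,"linear":[0,0.003,0],"roll":0}
    - {"jaw":0,"linear":[0,0.002,0],"roll":0}

```text
time: 6.25
ee_pos: [486.2, -0.8, 41.1]
ee_rot: [-179.7, 0.0, 170.4]
contact_force: [-1.8, -19.9, 4.0]
gripper_width: -0.001
gripper_force: 10.4
```

>>> arm_command:
  targets:
    - {"jaw":0,"linear":[0,-0.003,0],"roll":0}
    - {"jaw":0,"linear":[0,-0.01,0],"roll":0}
    - {"jaw":0,"linear":[0,-0.01,0],"roll":0}
    - {"jaw":0,"linear":[0,0,-0.04],"roll":0}
    - {"jaw":0,"linear":[0,0,-0.04],"roll":0}
    - {"jaw":0,"linear":[0,0,0],"roll":0}

```text
time: 6.85
ee_pos: [485.7, -21.9, 125.7]
ee_rot: [179.9, 0.4, 170.4]
contact_force: [0.3, 0.6, 0.6]
gripper_width: -0.001
gripper_force: 0.0
```

```bash
python3 - <<'E'
from h import *
o=manip.get_obs();p=o["ee_pos"];print(p,o["contact_force"])
im=vision.snapshot("side")[:,:,::-1];w=vision.snapshot("wrist")[:,:,::-1]
cv2.imwrite("pics/s5.png",np.hstack([cv2.resize(im[200:300,320:400],None,fx=4,fy=4,interpolation=cv2.INTER_CUBIC),cv2.resize(w[120:320,240:480],(480,400))]))
E
```

```text
[485.70774742 -21.90230769 125.65778578] [0.25334674 0.64435426 0.62573981]
```

View pics/s5.png

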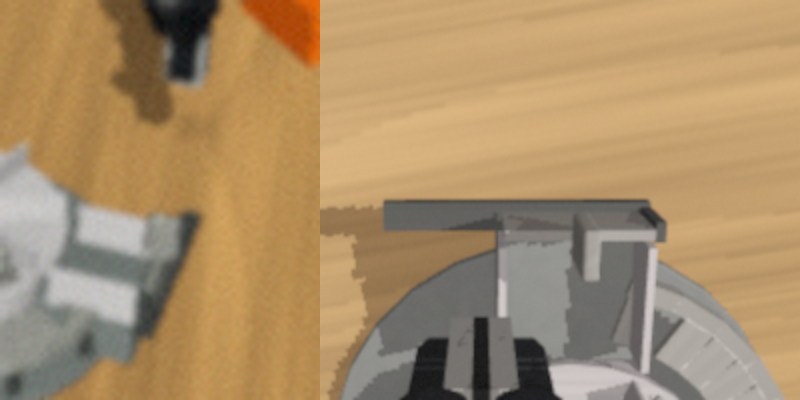

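The gate plate now spans both chute walls and touches its end stop, with the tab at (590,245), so it is shut. Next I move over the plunger.

>>> arm_command:
  targets:
    - {"jaw":0,"linear":[-0.02,0.0145,0],"roll":0}
    - {"jaw":0,"linear":[-0.02,0.0145,0],"roll":0}
    - {"jaw":0,"linear":[-0.02,0.0145,0],"roll":0}
    - {"jaw":0,"linear":[-0.02,0.0145,0],"roll":0}
    - {"jaw":0,"linear":[-0.02,0.0145,0],"roll":0}
    - {"jaw":0,"linear":[-0.02,0.0145,0],"roll":0}
    - {"jaw":0,"linear":[-0.02,0.0145,0],"roll":0}
    - {"jaw":0,"linear":[-0.0245,0.017,0],"roll":0}
    - {"jaw":0,"linear":[0,0,0.03],"roll":0}
    - {"jaw":0,"linear":[0,0,0.03],"roll":0}
    - {"jaw":0,"linear":[0,0,0],"roll":0}
    - {"jaw":0,"linear":[0,0,0],"roll":0}

```text
time: 8.15
ee_pos: [663.8, 67.9, 60.1]
ee_rot: [-180.0, -0.2, 170.4]
contact_force: [0.5, 0.2, 0.9]
gripper_width: 0.001
gripper_force: 0.0
```

```bash
python3 - <<'E'
from h import *
o=manip.get_obs();p=o["ee_pos"];print(p,o["contact_force"])
im=vision.snapshot("side")[:,:,::-1];cv2.imwrite("pics/s6.png",im)
t=vision.snapshot("top")[:,:,::-1]
cv2.imwrite("pics/s6c.png",np.hstack([cv2.resize(im[200:300,240:340],None,fx=4,fy=4,interpolation=cv2.INTER_CUBIC),cv2.resize(t[120:220,230:330],(400,400))]))
c=vision.calibration("side")
for q in (p+[0,0,35],[667.5,68,77]):print((proj(c,q)-[240,200]+.4)*4)
E
```

```text
[663.76560463  67.92144641  60.05953875] [0.47716534 0.17615653 0.90573802]
[152.87066244 240.34589853]
[148.04858866 264.15287544]
```

View pics/s6c.png

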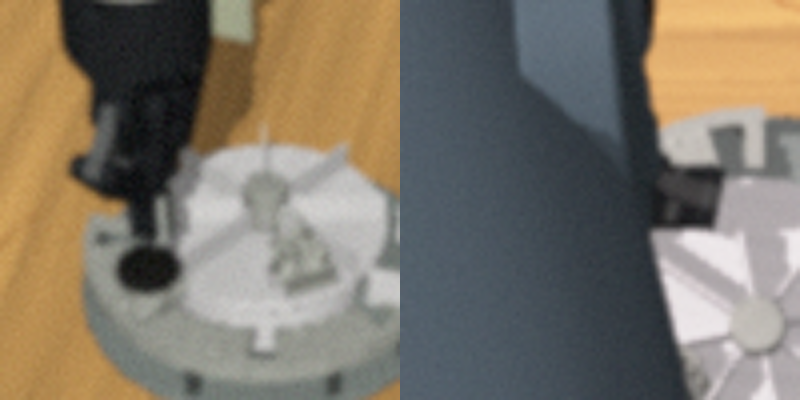

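The tip sits just above the cap: tip at about (150,240) and cap at (148,268) in the crop, matching a true height about 35 mm above the reported one. I'll centre it and press down.

>>> arm_command:
  targets:
    - {"jaw":0,"linear":[-0.0037,0,0.006],"roll":0}
    - {"jaw":0,"linear":[0,0,0.006],"roll":0}
    - {"jaw":0,"linear":[0,0,0],"roll":0}
    - {"jaw":0,"linear":[0,0,0],"roll":0}

```text
time: 8.65
ee_pos: [668.3, 67.6, 48.9]
ee_rot: [-180.0, -0.0, 170.4]
contact_force: [0.0, -0.4, -0.5]
gripper_width: -0.002
gripper_force: 0.0
```

>>> arm_command:
  targets:
    - {"jaw":0,"linear":[0,0,0.003],"roll":0}
    - {"jaw":0,"linear":[0,0,0.003],"roll":0}
    - {"jaw":0,"linear":[0,0,0],"roll":0}

```text
time: 8.95
ee_pos: [668.1, 67.7, 42.5]
ee_rot: [-180.0, -0.0, 170.4]
contact_force: [0.7, -0.6, 0.1]
gripper_width: 0.002
gripper_force: 0.0
```

>>> arm_command:
  targets:
    - {"jaw":0,"linear":[0,0,0.003],"roll":0}
    - {"jaw":0,"linear":[0,0,0],"roll":0}

```text
time: 9.15
ee_pos: [668.5, 67.8, 39.8]
ee_rot: [180.0, 0.0, 170.4]
contact_force: [-0.7, 0.3, 1.9]
gripper_width: 0.001
gripper_force: 0.8
```

>>> arm_command:
  targets:
    - {"jaw":0,"linear":[0,0,0.003],"roll":0}
    - {"jaw":0,"linear":[0,0,0],"roll":0}

```text
time: 9.35
ee_pos: [668.5, 67.7, 36.9]
ee_rot: [180.0, 0.0, 170.4]
contact_force: [-0.5, 0.2, 2.0]
gripper_width: -0.003
gripper_force: 1.1
```

>>> arm_command:
  targets:
    - {"jaw":0,"linear":[0,0,0.003],"roll":0}
    - {"jaw":0,"linear":[0,0,0.003],"roll":0}
    - {"jaw":0,"linear":[0,0,0.003],"roll":0}
    - {"jaw":0,"linear":[0,0,0],"roll":0}

```text
time: 9.75
ee_pos: [668.4, 67.8, 27.6]
ee_rot: [180.0, -0.0, 170.4]
contact_force: [-0.2, -0.2, 3.0]
gripper_width: 0.001
gripper_force: 1.7
```

>>> arm_command:
  targets:
    - {"jaw":0,"linear":[0,0,0.002],"roll":0}
    - {"jaw":0,"linear":[0,0,0.001],"roll":0}
    - {"jaw":0,"linear":[0,0,0],"roll":0}

```text
time: 10.05
ee_pos: [668.5, 67.7, 25.0]
ee_rot: [-180.0, 0.0, 170.4]
contact_force: [-0.6, 1.0, 3.9]
gripper_width: 0.001
gripper_force: 2.0
```

>>> arm_command:
  targets:
    - {"jaw":0,"linear":[0,0,0.001],"roll":0}
    - {"jaw":0,"linear":[0,0,0],"roll":0}

```text
time: 10.25
ee_pos: [668.5, 67.7, 24.0]
ee_rot: [180.0, 0.0, 170.4]
contact_force: [-0.0, -0.1, 3.7]
gripper_width: 0.004
gripper_force: 2.0
```

>>> arm_command:
  targets:
    - {"jaw":0,"linear":[0,0,0.0007],"roll":0}
    - {"jaw":0,"linear":[0,0,0],"roll":0}

```text
time: 10.45
ee_pos: [668.7, 67.6, 23.8]
ee_rot: [-180.0, 0.0, 170.4]
contact_force: [0.4, -0.3, 7.2]
gripper_width: -0.004
gripper_force: 3.4
```

>>> arm_command:
  targets:
    - {"jaw":0,"linear":[0,0,0.0007],"roll":0}
    - {"jaw":0,"linear":[0,0,0],"roll":0}

```text
time: 10.65
ee_pos: [669.0, 67.5, 23.7]
ee_rot: [-180.0, 0.1, 170.4]
contact_force: [-0.5, -0.0, 10.8]
gripper_width: -0.002
gripper_force: 5.4
```

```bash
python3 - <<'E'
import numpy as np
C=np.array([616.7,-6.8]);P=np.array([668.3,67.8]);r=P-C;print(np.hypot(*r),np.degrees(np.arctan2(r[1],r[0])))
X=np.array([np.cos(np.radians(170.4)),np.sin(np.radians(170.4))]);Y=np.array([np.sin(np.radians(170.4)),-np.cos(np.radians(170.4))])
r=r/np.hypot(*r)*90
R=lambda a:np.array([[np.cos(a),-np.sin(a)],[np.sin(a),np.cos(a)]])
for k in range(1,16):
    d=R(np.radians(3*k))@r-R(np.radians(3*k-3))@r;print(k,np.round([d@X,d@Y],2),np.round(C+R(np.radians(3*k))@r,1))
E
```

```text
90.70678034193469 55.32881625380463
1 [4.32 1.88] [664.   69.8]
2 [4.41 1.66] [659.9  72.2]
3 [4.49 1.42] [655.7  74.3]
4 [4.56 1.19] [651.4  76.2]
5 [4.62 0.95] [647.   77.9]
6 [4.66 0.7 ] [642.5  79.4]
7 [4.69 0.46] [638.   80.7]
8 [4.71 0.21] [633.4  81.6]
9 [ 4.71 -0.04] [628.7  82.4]
10 [ 4.7  -0.28] [624.   82.9]
11 [ 4.68 -0.53] [619.3  83.2]
12 [ 4.65 -0.77] [614.6  83.2]
13 [ 4.6  -1.01] [609.9  82.9]
14 [ 4.54 -1.25] [605.2  82.5]
15 [ 4.47 -1.49] [600.6  81.7]
```

>>> arm_command:
  targets:
    - {"jaw":0,"linear":[0.0022,0.0009,0],"roll":0}
    - {"jaw":0,"linear":[0.0021,0.001,0],"roll":0}
    - {"jaw":0,"linear":[0.0022,0.0009,0],"roll":0}
    - {"jaw":0,"linear":[0.0022,0.0008,0],"roll":0}
    - {"jaw":0,"linear":[0.0045,0.0014,0],"roll":0}
    - {"jaw":0,"linear":[0.0046,0.0012,0],"roll":0}
    - {"jaw":0,"linear":[0,0,0],"roll":0}

```text
time: 11.35
ee_pos: [652.2, 76.9, 23.7]
ee_rot: [180.0, 0.1, 170.4]
contact_force: [-0.8, 0.7, 9.9]
gripper_width: -0.002
gripper_force: 4.8
```

```bash
cat >> h.py <<'E'
def turn(im,angles=range(-4,60)):
    "carousel angle: rotate start top/side clip pixels about axis is not needed; match clip patch"
    a=cv2.imread("pics/side0.png")[255:274,305:326]
    r=cv2.matchTemplate(im[235:290,285:345],a,cv2.TM_CCOEFF_NORMED);_,s,_,q=cv2.minMaxLoc(r)
    c=vision.calibration("side");f=lambda u,v:onz(c,u,v,75)[:2]-[616.7,-6.8]
    p0=f(315,264);p=f(q[0]+285+10,q[1]+235+9);g=lambda p:np.degrees(np.arctan2(p[1],p[0]))
    return s,g(p)-g(p0),np.hypot(*p),np.hypot(*p0)
E
python3 - <<'E'
from h import *
im=vision.snapshot("side")[:,:,::-1].copy();cv2.imwrite("pics/s7.png",im);print(turn(im),turn(cv2.imread("pics/s6.png")))
E
```

```text
(0.683348536491394, np.float64(7.1227355936566425), np.float64(59.78133629185158), np.float64(60.14375134205641)) (0.9865389466285706, np.float64(0.0), np.float64(60.14375134205641), np.float64(60.14375134205641))
```

The carousel follows the fingertip, so I'll continue the arc.

>>> arm_command:
  targets:
    - {"jaw":0,"linear":[0.0046,0.001,0],"roll":0}
    - {"jaw":0,"linear":[0.0047,0.0007,0],"roll":0}
    - {"jaw":0,"linear":[0.0047,0.0005,0],"roll":0}
    - {"jaw":0,"linear":[0.0047,0.0002,0],"roll":0}
    - {"jaw":0,"linear":[0.0047,0,0],"roll":0}
    - {"jaw":0,"linear":[0.0047,-0.0003,0],"roll":0}
    - {"jaw":0,"linear":[0,0,0],"roll":0}

```text
time: 12.1
ee_pos: [624.9, 83.6, 23.7]
ee_rot: [180.0, 0.1, 170.4]
contact_force: [0.7, 0.1, 10.3]
gripper_width: 0.001
gripper_force: 4.8
```

>>> arm_command:
  targets:
    - {"jaw":0,"linear":[0.0047,-0.0005,0],"roll":0}
    - {"jaw":0,"linear":[0.0046,-0.0008,0],"roll":0}
    - {"jaw":0,"linear":[0.0046,-0.001,0],"roll":0}
    - {"jaw":0,"linear":[0,0,0],"roll":0}
    - {"jaw":0,"linear":[0,0,0],"roll":0}

```text
time: 12.6
ee_pos: [611.1, 83.6, 23.6]
ee_rot: [180.0, 0.1, 170.4]
contact_force: [-0.2, 0.5, 10.7]
gripper_width: -0.0
gripper_force: 5.3
```

```bash
python3 - <<'E'
from h import *
im=vision.snapshot("side")[:,:,::-1].copy();cv2.imwrite("pics/s8.png",im);print(turn(im))
c=vision.calibration("side");o=manip.get_obs();p=o["ee_pos"];print(p)
r=p[:2]-[616.7,-6.8];print(np.hypot(*r),np.degrees(np.arctan2(r[1],r[0]))-55.33)
# cap: dark blob rows near expected
q=proj(c,[p[0],p[1],61]);print(q)
x,y=q.astype(int)
for v in range(y-12,y+13,2):
    row=im[v,x-20:x+21].max(1);d=np.where(row<50)[0];print(v,(d.min()+x-20,d.max()+x-20,len(d)) if len(d) else None)
E
```

```text
(0.6137117147445679, np.float64(-26.4741640748927), np.float64(101.80736447433017), np.float64(60.14375134205641))
[611.18620985  83.64806723  23.67114854]
90.61597401931029 38.158481789873434
[300.25350353 279.03445489]
267 (np.int64(291), np.int64(304), 14)
269 (np.int64(291), np.int64(301), 11)
271 (np.int64(296), np.int64(300), 5)
273 (np.int64(297), np.int64(300), 4)
275 (np.int64(297), np.int64(300), 4)
277 (np.int64(296), np.int64(300), 5)
279 (np.int64(293), np.int64(306), 8)
281 (np.int64(294), np.int64(306), 8)
283 (np.int64(294), np.int64(304), 11)
285 (np.int64(298), np.int64(300), 2)
287 None
289 None
291 None
```

>>> arm_command:
  targets:
    - {"jaw":0,"linear":[0.0035,-0.001,0],"roll":0}
    - {"jaw":0,"linear":[0.0033,-0.0011,0],"roll":0}
    - {"jaw":0,"linear":[0.0033,-0.0012,0],"roll":0}
    - {"jaw":0,"linear":[0,0,0],"roll":0}
    - {"jaw":0,"linear":[0,0,0],"roll":0}

```text
time: 13.15
ee_pos: [600.7, 82.2, 23.7]
ee_rot: [180.0, 0.1, 170.4]
contact_force: [-0.3, 1.3, 10.6]
gripper_width: -0.002
gripper_force: 5.4
```

>>> arm_command:
  targets:
    - {"jaw":0,"linear":[0,0,-0.0015],"roll":0}
    - {"jaw":0,"linear":[0,0,-0.002],"roll":0}
    - {"jaw":0,"linear":[0,0,-0.002],"roll":0}
    - {"jaw":0,"linear":[0,0,-0.003],"roll":0}
    - {"jaw":0,"linear":[0,0,0],"roll":0}

```text
time: 13.65
ee_pos: [599.9, 82.0, 31.4]
ee_rot: [-180.0, -0.0, 170.4]
contact_force: [-0.5, 0.1, 4.0]
gripper_width: -0.001
gripper_force: 1.6
```

The plunger is following up into the hole. I'll keep lifting.

>>> arm_command:
  targets:
    - {"jaw":0,"linear":[0,0,-0.003],"roll":0}
    - {"jaw":0,"linear":[0,0,-0.003],"roll":0}
    - {"jaw":0,"linear":[0,0,0],"roll":0}

```text
time: 13.95
ee_pos: [600.0, 82.0, 37.4]
ee_rot: [-180.0, 0.0, 170.4]
contact_force: [0.7, 0.2, 1.1]
gripper_width: -0.003
gripper_force: 1.1
```

>>> arm_command:
  targets:
    - {"jaw":0,"linear":[0,0,-0.003],"roll":0}
    - {"jaw":0,"linear":[0,0,-0.01],"roll":0}
    - {"jaw":0,"linear":[0,0,-0.03],"roll":0}
    - {"jaw":0,"linear":[0,0,-0.04],"roll":0}
    - {"jaw":0,"linear":[0,-0.03,-0.04],"roll":0}
    - {"jaw":0,"linear":[0.03,-0.04,0],"roll":0}
    - {"jaw":0,"linear":[0.04,-0.04,0],"roll":0}
    - {"jaw":0,"linear":[0.04,-0.04,0],"roll":0}
    - {"jaw":0,"linear":[0,0,0],"roll":0}
    - {"jaw":0,"linear":[0,0,0],"roll":0}

```text
time: 14.95
ee_pos: [476.9, -40.7, 161.1]
ee_rot: [180.0, 0.1, 170.3]
contact_force: [1.4, 0.1, 0.1]
gripper_width: 0.004
gripper_force: 0.0
```

```bash
python3 - <<'E'
from h import *
print(manip.get_obs()["ee_pos"])
C=np.array([616.7,-6.8]);E=C+90*np.array([np.cos(np.radians(100.4)),np.sin(np.radians(100.4))])
for n in ("side","top"):
    im=vision.snapshot(n)[:,:,::-1].copy();cv2.imwrite(f"pics/{n}9.png",im);c=vision.calibration(n)
    x,y=proj(c,[*E,77]).astype(int);w=13
    m=(im[y-w:y+w,x-w:x+w].max(2)<50).astype(np.uint8)
    k,l,st,ce=cv2.connectedComponentsWithStats(m);i=1+st[1:,4].argmax();u,v=ce[i]+[x-w,y-w]
    for z in (61,77):
        p=onz(c,u,v,z)[:2]-C;print(n,st[i],z,np.hypot(*p),np.degrees(np.arctan2(p[1],p[0])))
E
```

```text
[476.90249946 -40.70715843 161.14645298]
side [  6  10  14  11 113] 61 77.33469315892378 99.66732507065123
side [  6  10  14  11 113] 77 94.15438021543835 100.23426015487927
top [  5   5  18  17 231] 61 90.4734629382558 98.61396682569969
top [  5   5  18  17 231] 77 88.92735462622305 99.75973045510682
```

Both cameras show the cap up at about 100°, roughly 45° on from the start, and the arm is clear. Handing in.

```bash
python3 -c "
from cell import manip
print(manip.job_done())"
```

```text
the job is handed in; nothing more can be done
None
```

I pushed the gate shut, turned the carousel about 45° to the next hole, and let the plunger pop up there. The job is handed in; no verdict came back, the cameras confirm the gate and plunger, and I did not re-measure the bystanders, though the arm never went near them.

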